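# Check a tube closure on its test tube and gather the closures in the tray's pouring corner

## Task

Two steel tube closures stand on the trolley and only one is the right size for the bare glass test tube in the rack: slide that one at least half its length down over the tube to prove the fit, take it off again and put it in the steel tray with the other closures; the one that is too narrow stays on the trolley. Then, with the tray's pouring corner (the cut-off one with the lip) resting on the trolley, lift the tray by its handle until that corner is lowest and all the closures have slid down into it, ready to be poured. Finish while still holding the tray tilted like that, and leave everything else on the trolley where it is.

Things in the scene. Friction and masses are not known exactly. Their poses are not given: they have to be found in the camera images.
- tray: loose steel tray, 0.45 kg: 170 mm along its x, 240 along y, 36 high, walls 3 thick, inner floor 4 above the underside; origin at the underside's centre, z up. Handle at its -y end; the corner at -x, +y is cut off at 45 degrees (24 mm along each side), its wall only 24 high with a flared lip: the pouring corner. Polished inside (friction 0.15): all closures run into the corner at 25 to 35 degrees
- tray_lip (a point): pouring corner: the point on the tray's inner floor at the middle of the cut corner, at x -71, y +106, z +4 mm in the tray's frame, axes as the tray's. The cut corner's 34 mm long bottom edge, on which the tray can be tipped, runs along the tray's (1, 1, 0) direction through x -73, y +108, z 0 mm
- tray_handle (a point): middle of the tray's handle, a straight black grip bar 124 mm long (along the tray's x), 10 mm thick (along the tray's y, the way to pinch it), 16 mm high, at x 0, y -130, z +68 mm in the tray's frame, just outside the end wall; its underside is 24 mm above the rim. Two uprights, each 8 mm wide, carry it 6 mm from either end. Axes as the tray's
- wide_cap_mid (a point): centre (half-way up) of the loose steel closure that fits the tube: a plain thin-walled cylinder 22 mm in outer diameter, 40 mm tall, open below, closed by a 2 mm crown above, bore 19 mm, 18 g; it stands upright, open end down, on the trolley; z is its axis, up
- narrow_cap_mid (a point): centre (half-way up) of the other loose closure, 17 mm in outer diameter and 40 mm tall, standing upright likewise, 15 g; its bore of 13 mm is too narrow for the tube
- tube_top (a point): centre of the upper rim of the bare glass test tube, 16 mm in diameter, upright and fixed in the white rack; the rim is 112 mm above the trolley and 42 mm above the rack's top. It stands at x -16, y -65 mm in the rack's frame; three tubes with closures on stand at the rack's other end, over 100 mm away, tops 116 mm high. Axes as the rack's
- cap1_mid (a point): centre of a closure in the tray (22 mm diameter, 40 mm long, 18 g), standing on its open end at the start
- cap2_mid (a point): centre of a second such closure, standing at the start
- cap3_mid (a point): centre of a third such closure, lying on its side at the start
- rack: the white three-tier test-tube rack, fixed to the trolley: 70 mm along its x, 176 mm along its y, 70 mm high; origin at the centre of its underside
- kidney_dish: stainless kidney dish, about 230 x 120 mm, 44 mm high, a bystander; origin under its middle
- spray: white disinfectant spray bottle, 48 mm in diameter, 144 mm tall, a bystander; origin at the centre of its base
- blood_tubes: white block 85 x 105 mm full of red-stoppered blood tubes, 92 mm high, a bystander; origin at the centre of its base
- slide_box: clear box of glass slides, 89 x 64 x 38 mm, a bystander; origin at the centre of its base
- forceps: steel forceps, 135 mm long along its x, lying flat, a bystander; origin under its middle
- marker: marker pen, 123 mm long along its x, 14 mm thick, lying flat, a bystander; origin under its middle
Things that resemble listed ones, but are neither listed nor needed, are in the scene too. Leave any blue look-alike of the part that bears cap2_mid alone.

How it is judged:
By the outcome, as a careful person would: the job done as asked, in the order asked, and still so for the second after the job is handed in, while the arm keeps its last pose, push and grip.
It also fails if it takes over 59 s, if anything falls off the work surface, if the arm or the gripper's body presses on something with over 40 N, if the wrist force passes 120 N, or if a joint passes its speed limit or range.

## Robot

A 6-joint arm with a two-finger parallel gripper is mounted at the origin on the work surface. World frame = base frame: x ahead of the robot, y to its left, z up, the work surface at z = 0. Lengths are in mm, angles in rad, forces in N, time in s.
With the tool pointing down it reaches from about 350 to 975 mm from the base axis. Payload 7.1 kg.
Tool frame: the origin (TCP) lies at the very end of the fingers, on their centre line; the grasp point (between the pads) lies 19 mm behind it (ctrl.pinch_z is the z of the grasp point in the tool frame, in mm); z points along the fingers, y is the direction in which the jaws open and shut (so a half turn about z gives the same grasp; the last joint's range is limited). The gripper opens to 88 mm and grips with 3 to 60 N. Pads are 20 mm wide; open, the fingers measure 115 mm over their backs; the gripper's body (75 mm by 178 mm) begins 61 mm behind the grasp point.
Start: joints at [-1.242, 0.423, 1.63, -0, 1.089, -0.019], TCP at [213.036, -587.555, 222.675] pointing down, gripper open.
Joint ranges: [-3, 3], [-0.9, 2.11], [0.09, 2.58], [-1.31, 4.45], [0.11, 2.69], [-2.54, 2.54]. Speed limits (rad/s): [2.39, 2.39, 3.01, 3.14, 3.14, 3.14].

## Interface

Orientations are given as a rotation vector (axis times angle).
In Python, from workcell import get_obs, optics, ctrl gives the robot as it stands.
- The arm moves only by the shell command python3 -m jog 'ROWS'. ROWS is a JSON object of lists of equal length, an entry for each row: "delta_rot": the turn, a rotation vector about the tool's x, y, z in rad, a list of three; "translation": the shift along the tool's x, y, z in mm, a list of three; "hand": the opening, from -1 (shut) to 1 (fully open). In form: {"delta_rot": [[rx, ry, rz], ...], "translation": [[x, y, z], ...], "hand": [hand, ...]}. A call has 1 to 5 rows; each row is the pose to reach, as a shift and turn from the pose commanded when the call began, along the tool's axes at that moment; what a row does not reach only later rows make up. A row lasts 1/10 s, in which the tool goes at most 50 mm and 8.59 degrees, less where a joint would pass 70% of its speed; a pose out of reach is approached as far as the arm can. A call with a gripper value outside its range is refused whole. The fingers move at their own pace and stop on an object; the grip force is fixed at half the most. Time passes only in rows, so rows that repeat a pose let the fingers close. It gives the time, the measured TCP pose, the force and the opening at its end, in the units of the state.
- get_obs(): the state, without advancing time (a new reading comes with each control period).
- optics.get_image(name): name is "scene" or "top"; returns the picture (400x640x3 uint8, red, green, blue); there is no depth.
- optics.calibration(name): a dict with "intrinsics" (3x3 intrinsics, pixels), "cam_to_world" (4x4, takes a point from camera to world coordinates). Camera axes: x right, y up, looking along -z (the intrinsics and any distortion apply to the point x, -y, -z); pixel columns grow to the right and rows downward; lengths in mm; the calibration is good to about 2 mm. A picture is of the moment at which its call begins. calibration takes no time and is no camera call.
- ctrl.close_job(): hands the job in, once; it reports no verdict.
The state is a dict: "t": time; "qpos": joint angles; "qvel": joint speeds; "joint_torque": joint torques, N m; "ee_pos": TCP position; "orientation": TCP orientation; "ft_force": force on the tool from outside, world axes, zero at the start; "moment": the same for the moment, N m; "width": finger opening in mm.
Only numpy, scipy, OpenCV 4.12 (cv2) and the standard library are available. Lean on these libraries where they do the work, as an engineer would, in place of code of your own. Each camera call takes 0.05 s, during which the arm holds its last target. There are 200 camera calls.

## Working session

There is one attempt and no reset: what is moved stays moved. The work goes in short steps, Python scripts to look and compute and a shell command to move; the robot and the scene stay as the last step left them, time stands still between calls to the robot, and variables do not carry over. Pictures are saved under pics/ and viewed, about 8 in all and at most 12, crops included, and the job is handed in when it is done.

```bash
ls; mkdir -p pics
python3 - <<'E'
from workcell import get_obs, optics, ctrl
import cv2
for n in("scene","top"):
    im=optics.get_image(n); cv2.imwrite(f"pics/{n}0.png",im[:,:,::-1])
    c=optics.calibration(n); print(n,c)
print(get_obs(),ctrl.pinch_z)
E
```

```text
pics
scene {'intrinsics': array([[363.76592509,   0.        , 329.11333277],
       [  0.        , 363.76592509, 197.93341214],
       [  0.        ,   0.        ,   1.        ]]), 'cam_to_world': array([[ 8.44286972e-01, -4.24129369e-01,  3.27557305e-01,
         8.38564213e+02],
       [ 5.35698180e-01,  6.51558024e-01, -5.37121589e-01,
        -4.30708911e+02],
       [ 1.43864502e-02,  6.28956612e-01,  7.77307282e-01,
         7.43864440e+02],
       [ 0.00000000e+00,  0.00000000e+00,  0.00000000e+00,
         1.00000000e+00]])}
top {'intrinsics': array([[411.66199972,   0.        , 311.37810005],
       [  0.        , 411.66199972, 198.6186658 ],
       [  0.        ,   0.        ,   1.        ]]), 'cam_to_world': array([[ 1.70684487e-01,  9.64952092e-01, -1.99334560e-01,
         3.27891027e+02],
       [-9.85320241e-01,  1.67829958e-01, -3.12590604e-02,
         7.17904812e+00],
       [ 3.29081508e-03,  2.01743813e-01,  9.79432797e-01,
         1.24560985e+03],
       [ 0.00000000e+00,  0.00000000e+00,  0.00000000e+00,
         1.00000000e+00]])}
{'t': 0.1, 'qpos': array([-1.24199909e+00,  4.23727130e-01,  1.63059683e+00, -1.02177893e-05,
        1.08859246e+00, -1.90160920e-02]), 'qvel': array([-0.00072698, -0.00129577, -0.00171767, -0.00066371, -0.00018731,
        0.00070919]), 'joint_torque': array([ 5.71170604e-04, -5.45613670e+01, -2.74322838e+01,  6.45296322e-02,
        1.87847199e-02, -4.75936235e-05]), 'ee_pos': array([ 212.88038432, -587.10619296,  222.00928985]), 'orientation': array([-3.09291772e+00, -5.43375433e-01,  3.34693505e-04]), 'ft_force': array([-0.11112638,  0.25477175, -0.33537931]), 'moment': array([-0.03831209, -0.00877147, -0.05479621]), 'width': 87.90685887572434} -18.700000000000003
```

View pics/scene0.png

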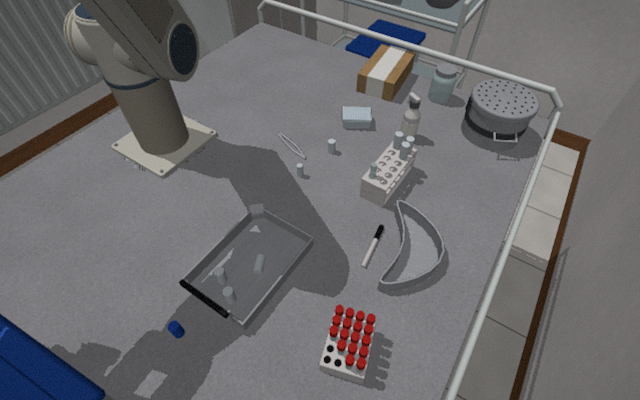

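View pics/top0.png

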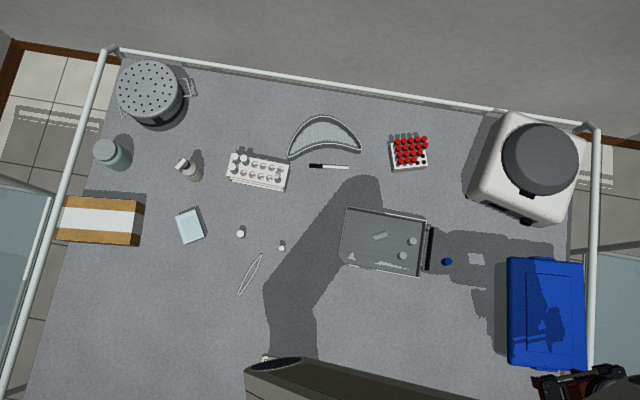

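Viewed 2. In the top view: closures at about (240,233) and (282,246), the rack at (258,172), the tray at (383,242) with its handle at (428,247), and the blue cap at (447,262). The scene view shows the same. The cut corner is at top (345,262) and scene (258,210). I'll crop in for finer pixels.

```bash
cat > h.py <<'E'
import numpy as np, cv2
from workcell import get_obs, optics, ctrl
from scipy.spatial.transform import Rotation as R
C={n:optics.calibration(n) for n in("scene","top")}
def ray(n,u,v):
    K=C[n]["intrinsics"];T=C[n]["cam_to_world"]
    d=np.linalg.inv(K)@[u,v,1]; return T[:3,3],T[:3,:3]@(d*[1,-1,-1])
def plane(n,u,v,z):
    o,d=ray(n,u,v); return o+d*(z-o[2])/d[2]
def proj(n,p):
    K=C[n]["intrinsics"];T=C[n]["cam_to_world"]
    c=(T[:3,:3].T@(np.array(p,float)-T[:3,3]))*[1,-1,-1]; q=K@c; return q[:2]/q[2]
def tri(a,b):
    (o,d),(p,e)=ray("top",*a),ray("scene",*b)
    s=np.linalg.lstsq(np.c_[d,-e],p-o,rcond=None)[0]
    A,B=o+d*s[0],p+e*s[1]; return (A+B)/2,np.linalg.norm(A-B)
def crop(n,x,y,w,h,k,f):
    im=optics.get_image(n)[y:y+h,x:x+w,::-1]
    im=cv2.resize(im,None,fx=k,fy=k,interpolation=cv2.INTER_CUBIC); cv2.imwrite(f,im); return im
E
python3 - <<'E'
from h import *
a=crop("top",220,145,110,110,4,"pics/x.png")
b=crop("scene",280,120,150,90,4,"pics/x.png")
c=np.zeros((440+0,800,3),np.uint8)
a=cv2.resize(a,(330,330));b=cv2.resize(b,(470,282))
c=np.zeros((600,800,3),np.uint8);c[:330,:330]=a;c[:282,330:]=b
d=cv2.resize(optics.get_image("top")[200:285,330:460,::-1],(390,255),interpolation=2);c[335:590,:390]=d
e=cv2.resize(optics.get_image("scene")[195:335,160:325,::-1],(363,308),interpolation=2);c[285:593,400:763]=e
cv2.imwrite("pics/c1.png",np.clip(c*1.3,0,255).astype(np.uint8))
E
```

```text
(no output)
```

View pics/c1.png

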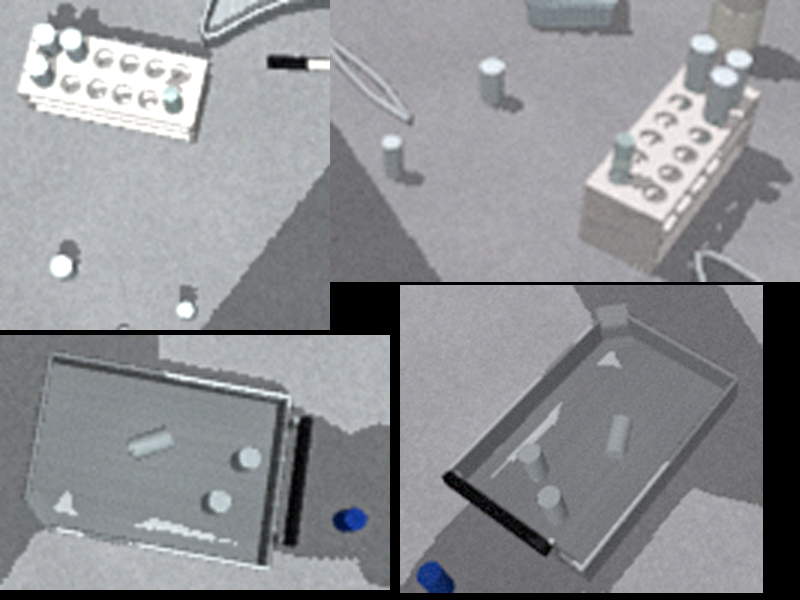

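Viewed 3. Wide cap crown: top (240.7,233.7), scene (331.4,141.1). Narrow crown: top (281.7,248.3), scene (299.8,165.3). Tube rim: top about (277.3,176), scene about (374.2,164). The handle bar runs from (431,227) to (427,270) in the top view.

Run:
```python
from h import *
np.set_printoptions(precision=1,suppress=True)
for k,a,b,z in [("wide",(240.7,233.7),(331.4,141.1),40),("narrow",(281.7,248.3),(299.8,165.3),40),("tube",(277.3,176),(374.2,164),112),
  ("h1",(431,227.3),(227.3,315.9),76),("h2",(427,270),(181.8,281.8),76)]:
    print(k,tri(a,b),plane("top",*a,z),plane("scene",*b,z))
# handle masks
t=optics.get_image("top").astype(int);s=optics.get_image("scene").astype(int)
for n,im,(x0,y0,x1,y1) in(("top",t,(415,215,445,285)),("scene",s,(170,270,240,325))):
    m=np.zeros(im.shape[:2],np.uint8);m[y0:y1,x0:x1]=(im[y0:y1,x0:x1].max(2)<35)
    nn,l,st,c=cv2.connectedComponentsWithStats(m);i=1+st[1:,4].argmax()
    ys,xs=np.where(l==i);r=cv2.minAreaRect(np.c_[xs,ys].astype(np.float32))
    P=cv2.boxPoints(r);print(n,r);
    for p in P: print(p,plane(n,*p,76))
    print("centre",plane(n,*r[0],70))
# rack tops: white mask, top view
m=((t.min(2)>150)).astype(np.uint8);m[:,:220]=0;m[:,300:]=0;m[:140]=0;m[200:]=0
r=cv2.minAreaRect(np.argwhere(m)[:,::-1].astype(np.float32));print(r)
for p in cv2.boxPoints(r):print(p,plane("top",*p,70))
# tray rim corners from top view crop px
for q in[(330+53/3,200+20/3),(330+288/3,200+62/3),(330+267/3,200+232/3)]: print(q,plane("top",*q,36))
```

```text
wide (array([435.2, 233.2,  40.7]), np.float64(3.195518668679534)) [434.  232.2  40. ] [435.8 235.1  40. ]
narrow (array([414. , 107.1,  39. ]), np.float64(3.734784442067333)) [412.6 105.7  40. ] [415.8 107.8  40. ]
tube (array([607.3, 150.6, 115.1]), np.float64(3.2159649741659067)) [606.7 150.  112. ] [607.2 154.8 112. ]
h1 (array([ 544.4, -309.8,   64.6]), np.float64(0.953223744893962)) [ 542.  -307.2   76. ] [ 549.6 -311.5   76. ]
h2 (array([ 421.9, -309.2,   70. ]), np.float64(4.85314168986611)) [ 420.2 -309.7   76. ] [ 427.2 -308.4   76. ]
top ((428.76971435546875, 248.03482055664062), (4.159068584442139, 42.55046844482422), 7.352379322052002)
[424.  268.9] [ 421.8 -301.    76. ]
[429.4 226.7] [ 543.1 -302.5   76. ]
[433.6 227.2] [ 543.5 -314.3   76. ]
[428.1 269.4] [ 422.3 -312.6   76. ]
centre [ 482.9 -309.2   70. ]
scene ((203.7015380859375, 298.2242126464844), (58.597965240478516, 5.931219577789307), 36.15818405151367)
[178.3 283.3] [ 423.9 -314.4   76. ]
[181.8 278.5] [ 421.9 -303.4   76. ]
[229.1 313.1] [ 548.8 -305.7   76. ]
[225.6 317.9] [ 549.6 -316.    76. ]
centre [ 484.8 -308.9   70. ]
((262.5961608886719, 160.0192413330078), (68.24842071533203, 53.53970718383789), 11.30993366241455)
[223.9 179.6] [579.4 308.   70. ]
[234.4 127.1] [744.8 311.6  70. ]
[301.3 140.5] [737.7 104.9  70. ]
[290.8 193. ] [573.5 106.8  70. ]
(347.6666666666667, 206.66666666666666) [568.5 -65.3  36. ]
(426.0, 220.66666666666666) [ 566.5 -301.    36. ]
(419.0, 277.3333333333333) [ 398.6 -300.1   36. ]
```

```bash
python3 -m jog '{"delta_rot":[[0,0,0.12],[0,0,0.24],[0,0,0.348],[0,0,0.348],[0,0,0.348]],"translation":[[43,-20,0],[86,-40,0],[130,-61,0],[173,-82,0],[217,-102,0]],"hand":[0,0,0,0,0]}'
python3 -m jog '{"delta_rot":[[0,0,0],[0,0,0],[0,0,0],[0,0,0],[0,0,0]],"translation":[[12,-48,0],[24,-96,0],[36,-144,0],[48,-192,0],[60,-240,0]],"hand":[0,0,0,0,0]}'
python3 -m jog '{"delta_rot":[[0,0,0],[0,0,0],[0,0,0],[0,0,0],[0,0,0]],"translation":[[0,-48,0],[0,-96,0],[0,-144,0],[0,-192,0],[0,-240,0]],"hand":[0,0,0,0,0]}'
```

```text
t: 0.9
ee_pos: [383.3, -416.3, 222.9]
orientation: [3.141, -0.001, 0.0]
ft_force: [-0.1, 0.4, -0.4]
width: 51.3
t: 1.4
ee_pos: [442.5, -175.9, 222.9]
orientation: [3.141, -0.001, 0.001]
ft_force: [1.1, -0.9, 0.8]
width: 43.4
t: 1.9
ee_pos: [442.2, 64.2, 223.0]
orientation: [-3.141, 0.001, -0.001]
ft_force: [0.5, -1.1, 0.7]
width: 43.7
```

```bash
python3 -m jog '{"delta_rot":[[0,0,0],[0,0,0],[0,0,0],[0,0,0],[0,0,0]],"translation":[[-2,-45,5],[-4,-90,30],[-6,-130,60],[-7,-169,90],[-7,-169,120]],"hand":[0,0,0,0,0]}'
python3 - <<'E'
from h import *
a=crop("top",200,190,100,75,4,"pics/x.png");b=crop("scene",280,100,100,75,4,"pics/x.png")
cv2.imwrite("pics/c2.png",np.hstack([a,b]));print(get_obs()["ee_pos"])
E
```

```text
t: 2.4
ee_pos: [436.1, 235.5, 102.0]
orientation: [-3.14, -0.006, -0.004]
ft_force: [0.1, 0.2, 0.4]
width: 43.7
[432.72191012 231.1930603   99.56886466]
```

View pics/c2.png

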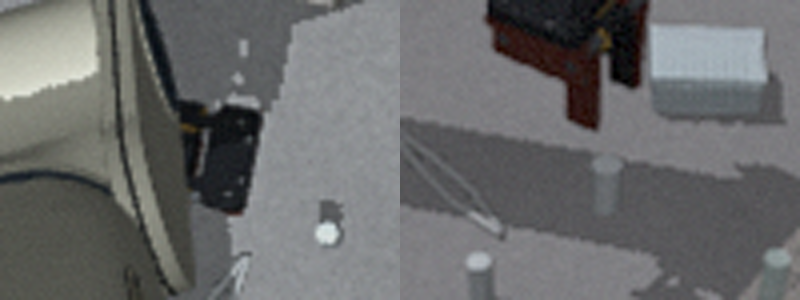

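Viewed 4: the fingers straddle the wide cap (scene cap about (432,141)). The top view is blocked by the arm. I'll descend and grip.

```bash
python3 -m jog '{"delta_rot":[[0,0,0],[0,0,0],[0,0,0],[0,0,0],[0,0,0]],"translation":[[0,0,30],[0,0,60],[0,0,80],[0,0,94],[0,0,94]],"hand":[0,0,0,0,0]}'
python3 -m jog '{"delta_rot":[[0,0,0],[0,0,0],[0,0,0],[0,0,0],[0,0,0]],"translation":[[0,0,0],[0,0,0],[0,0,0],[0,0,0],[0,0,0]],"hand":[-1,-1,-1,-1,-1]}'
python3 -m jog '{"delta_rot":[[0,0,0],[0,0,0],[0,0,0],[0,0,0],[0,0,0]],"translation":[[0,0,-20],[0,0,-60],[0,0,-100],[0,0,-140],[0,0,-180]],"hand":[-1,-1,-1,-1,-1]}'
```

```text
t: 3.0
ee_pos: [435.2, 230.5, 8.3]
orientation: [3.141, -0.002, -0.002]
ft_force: [-0.1, -0.3, -0.7]
width: 43.7
t: 3.5
ee_pos: [436.1, 231.6, 9.6]
orientation: [-3.141, 0.0, -0.002]
ft_force: [0.8, 0.2, 7.7]
width: 21.0
t: 4.0
ee_pos: [435.0, 231.2, 190.6]
orientation: [-3.141, 0.0, -0.0]
ft_force: [0.9, 0.3, -0.6]
width: 21.2
```

```bash
python3 -m jog '{"delta_rot":[[0,0,0],[0,0,0],[0,0,0],[0,0,0],[0,0,0]],"translation":[[40,20,0],[80,40,0],[120,60,0],[160,75,0],[172,80,10]],"hand":[-1,-1,-1,-1,-1]}'
python3 -m jog '{"delta_rot":[[0,0,0],[0,0,0],[0,0,0]],"translation":[[0,0,30],[0,0,44],[0,0,44]],"hand":[-1,-1,-1]}'
python3 - <<'E'
from h import *
a=crop("top",240,130,80,80,5,"pics/x.png");b=crop("scene",330,110,80,80,5,"pics/x.png")
cv2.imwrite("pics/c3.png",np.clip(np.hstack([a,b])*1.3,0,255).astype(np.uint8));p=get_obs()["ee_pos"];print(p)
print(proj("scene",[p[0],p[1],p[2]-8]),proj("scene",[607,151,112]))
E
```

```text
t: 4.5
ee_pos: [611.8, 149.9, 180.2]
orientation: [-3.141, 0.004, -0.008]
ft_force: [0.3, -0.1, -0.6]
width: 21.2
t: 4.8
ee_pos: [604.7, 151.1, 132.0]
orientation: [3.14, 0.0, -0.009]
ft_force: [-0.6, -0.3, -1.0]
width: 21.3
[606.73312307 151.67095648 134.78112234]
[374.08935186 160.37513645] [373.3812415  164.91969992]
```

View pics/c3.png

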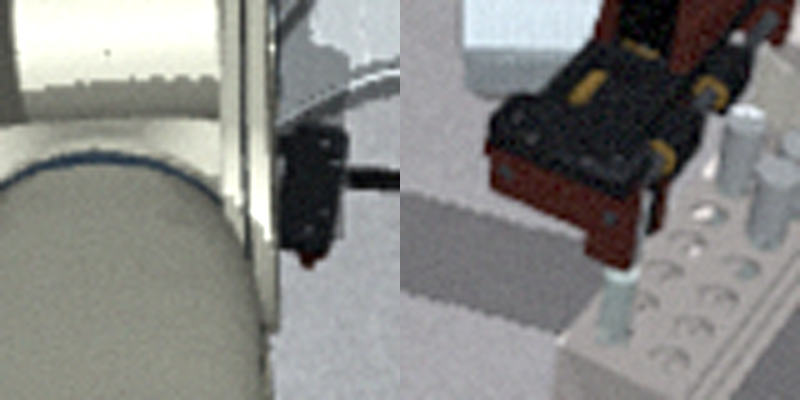

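Viewed 5: the cap is above the tube. The tube top is at scene about (374,164), and the near finger hides the cap. I'll lower by feel.

```bash
python3 -m jog '{"delta_rot":[[0,0,0],[0,0,0],[0,0,0]],"translation":[[0,0,6],[0,0,12],[0,0,13]],"hand":[-1,-1,-1]}'
python3 -m jog '{"delta_rot":[[0,0,0],[0,0,0]],"translation":[[0,0,2],[0,0,3]],"hand":[-1,-1]}'
python3 -c "
from h import *
o=get_obs();print(o['ee_pos'],o['ft_force'],o['moment'])"
```

```text
t: 5.2
ee_pos: [607.1, 151.4, 121.4]
orientation: [3.142, 0.0, -0.0]
ft_force: [-1.0, -0.0, -0.4]
width: 21.2
t: 5.4
ee_pos: [607.6, 151.5, 118.8]
orientation: [-3.141, 0.001, -0.001]
ft_force: [0.2, 1.7, 1.1]
width: 20.9
[607.6416861  151.54545636 118.8494408 ] [0.18095838 1.73221236 1.14872742] [0.34926182 0.06130239 0.0010698 ]
```

```bash
python3 -m jog '{"delta_rot":[[0,0,0],[0,0,0]],"translation":[[0,0,2],[0,0,2]],"hand":[-1,-1]}'
python3 -c "
from h import *
o=get_obs();print(o['ee_pos'],o['ft_force'],o['moment'])"
```

```text
t: 5.6
ee_pos: [607.8, 152.1, 116.7]
orientation: [-3.14, 0.001, -0.002]
ft_force: [0.9, 5.5, -0.8]
width: 21.0
[607.78602882 152.08059539 116.74611852] [ 0.92982133  5.49697254 -0.81148373] [ 1.02197701 -0.18647738 -0.01394567]
```

The tube is in the bore and pushing toward +y. I'll shift +y, then continue down.

```bash
python3 -m jog '{"delta_rot":[[0,0,0],[0,0,0],[0,0,0]],"translation":[[0.3,-1.2,0],[0.3,-1.5,0],[0.3,-1.5,2]],"hand":[-1,-1,-1]}'
python3 -m jog '{"delta_rot":[[0,0,0],[0,0,0]],"translation":[[0,0,2],[0,0,3]],"hand":[-1,-1]}'
python3 -c "
from h import *
o=get_obs();print(o['ee_pos'],o['ft_force'],o['moment'])"
```

```text
t: 5.9
ee_pos: [607.7, 152.6, 114.7]
orientation: [3.141, -0.0, 0.0]
ft_force: [0.7, 0.7, 0.5]
width: 21.4
t: 6.1
ee_pos: [607.6, 152.7, 111.4]
orientation: [3.142, -0.0, -0.0]
ft_force: [-0.3, 0.7, -0.0]
width: 21.3
[607.58415439 152.68308144 111.39943472] [-0.31293959  0.72048889 -0.03816481] [ 0.29856639 -0.0261626  -0.01878996]
```

```bash
python3 -m jog '{"delta_rot":[[0,0,0],[0,0,0],[0,0,0],[0,0,0],[0,0,0]],"translation":[[0,-0.2,5],[0,-0.2,10],[0,-0.2,15],[0,-0.2,20],[0,-0.2,20]],"hand":[-1,-1,-1,-1,-1]}'
python3 - <<'E'
from h import *
b=crop("scene",330,110,80,80,5,"pics/c4.png");o=get_obs();print(o['ee_pos'],o['ft_force'],o['moment'])
E
```

```text
t: 6.6
ee_pos: [607.4, 152.9, 90.7]
orientation: [3.141, -0.0, -0.001]
ft_force: [0.2, 0.6, -0.6]
width: 21.4
[607.45873616 152.877128    91.13798129] [-0.00947986  0.12071465 -0.00410526] [ 0.02188026  0.00274911 -0.00306978]
```

View pics/c4.png

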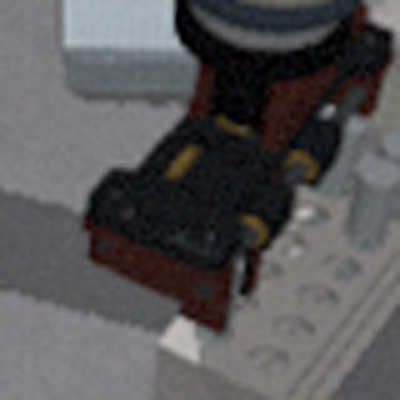

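Viewed 6: the cap is about 29 mm down the tube (TCP 91 mm against about 120 mm at first contact), with near-zero forces. Next I'll pull it off and carry it to a free spot in the tray.

```bash
python3 -m jog '{"delta_rot":[[0,0,0],[0,0,0],[0,0,0],[0,0,0],[0,0,0]],"translation":[[0,0,-10],[0,0,-25],[0,0,-45],[0,0,-70],[0,0,-95]],"hand":[-1,-1,-1,-1,-1]}'
python3 -m jog '{"delta_rot":[[0,0,0],[0,0,0],[0,0,0],[0,0,0],[0,0,0]],"translation":[[-20,40,0],[-40,80,0],[-60,120,0],[-80,160,0],[-100,200,0]],"hand":[-1,-1,-1,-1,-1]}'
python3 -m jog '{"delta_rot":[[0,0,0],[0,0,0],[0,0,0],[0,0,0]],"translation":[[-16,32,0],[-32,63,30],[-32,63,70],[-32,63,100]],"hand":[-1,-1,-1,-1]}'
python3 - <<'E'
from h import *
a=crop("top",320,190,120,95,4,"pics/x.png");b=crop("scene",170,190,150,140,3,"pics/x.png")
c=np.zeros((420,960,3),np.uint8)
c[:380,:480]=a;c[:,480:930]=b[:420]
cv2.imwrite("pics/c5.png",cv2.resize(np.clip(c*1.3,0,255).astype(np.uint8),(800,350)));o=get_obs();print(o['ee_pos'],o['ft_force'])
E
```

```text
t: 7.15
ee_pos: [607.5, 152.8, 189.1]
orientation: [3.141, -0.0, 0.001]
ft_force: [0.3, 0.1, -1.1]
width: 21.0
t: 7.65
ee_pos: [506.8, -48.5, 188.4]
orientation: [3.141, 0.001, 0.002]
ft_force: [0.4, -0.3, 0.1]
width: 21.4
t: 8.05
ee_pos: [475.3, -111.3, 87.0]
orientation: [3.141, -0.004, 0.002]
ft_force: [-0.1, 0.1, -0.0]
width: 21.5
[ 473.23604054 -109.92795258   84.99634994] [ 0.35778485 -0.19162427  0.59049661]
```

View pics/c5.png

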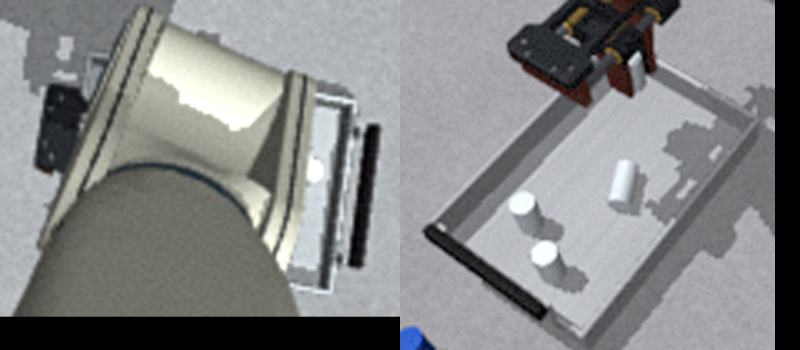

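Viewed 7: the cap is in the grip above the free front part of the tray; the lying cap is at scene (260,264). I'll lower and release.

```bash
python3 -c "
from h import *
print(plane('scene',259.6,264,15))"
python3 -m jog '{"delta_rot":[[0,0,0],[0,0,0],[0,0,0],[0,0,0],[0,0,0]],"translation":[[0,0,25],[0,0,50],[0,0,64],[0,0,70],[0,0,71]],"hand":[-1,-1,-1,-1,-1]}'
python3 -m jog '{"delta_rot":[[0,0,0],[0,0,0],[0,0,0]],"translation":[[0,0,0],[0,0,0],[0,0,0]],"hand":[-0.2,-0.2,-0.2]}'
python3 -m jog '{"delta_rot":[[0,0,0],[0,0,0],[0,0,0],[0,0,0],[0,0,0]],"translation":[[0,0,-20],[0,0,-50],[0,0,-90],[0,0,-130],[0,0,-150]],"hand":[-0.2,-0.2,-0.2,-0.2,-0.2]}'
```

```text
[ 502.88426173 -172.82069946   15.        ]
t: 8.65
ee_pos: [476.1, -110.0, 16.2]
orientation: [3.141, 0.0, 0.0]
ft_force: [-0.4, -0.5, -0.1]
width: 20.9
t: 8.95
ee_pos: [476.2, -110.1, 16.4]
orientation: [3.141, -0.0, 0.002]
ft_force: [-0.4, 0.2, 0.4]
width: 35.0
t: 9.45
ee_pos: [477.0, -110.4, 169.3]
orientation: [3.14, -0.0, 0.007]
ft_force: [0.7, 0.9, -0.5]
width: 35.2
```

```bash
python3 -m jog '{"delta_rot":[[0,0,0],[0,0,0],[0,0,0],[0,0,0],[0,0,0]],"translation":[[2,45,0],[4,90,0],[6,135,0],[8,180,0],[8,198,30]],"hand":[-0.1,-0.1,-0.1,-0.1,-0.1]}'
python3 -m jog '{"delta_rot":[[0,0,0],[0,0,0]],"translation":[[0,0,25],[0,0,30]],"hand":[-0.1,-0.1]}'
python3 - <<'E'
from h import *
b=crop("scene",150,180,180,160,3.6,"pics/c6.png");o=get_obs();p=o['ee_pos'];print(p,o['width'])
for q in [(p[0],p[1]-18,p[2]),(p[0],p[1]+18,p[2]),(483.5,-308.5,76),(421.5,-308.5,76),(545.5,-308.5,76)]: print((proj("scene",q)-[150,180])*3.6)
E
```

```text
t: 9.95
ee_pos: [486.5, -313.5, 139.4]
orientation: [3.136, -0.004, 0.013]
ft_force: [0.4, -0.1, -0.1]
width: 39.5
t: 10.15
ee_pos: [481.7, -307.7, 103.4]
orientation: [-3.139, 0.003, 0.006]
ft_force: [-0.2, 0.6, 0.2]
width: 39.4
[ 482.12506802 -307.35203839  103.9205654 ] 39.85214652216506
[149.50178363 421.19569827]
[199.97527358 366.69284992]
[189.19211741 419.16172226]
[106.99390451 361.44311577]
[276.29454528 480.32401011]
```

View pics/c6.png

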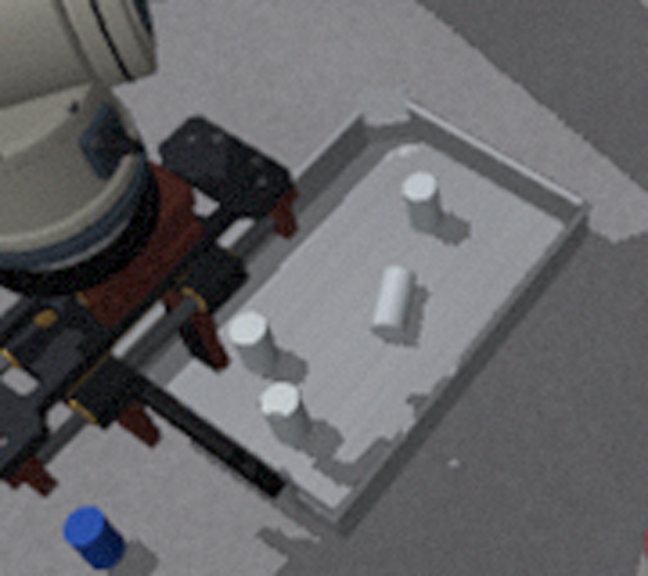

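Viewed 8: the fitted cap stands in the tray (crop (420,195)), the fingers straddle the handle bar, and the blue cap is clear. I'll descend and pinch.

```bash
python3 -m jog '{"delta_rot":[[0,0,0],[0,0,0],[0,0,0],[0,0,0],[0,0,0]],"translation":[[1,1,20],[1,1,40],[1,1,50],[1,1,54],[1,1,54]],"hand":[-0.1,-0.1,-0.1,-0.1,-0.1]}'
python3 -m jog '{"delta_rot":[[0,0,0],[0,0,0],[0,0,0],[0,0,0],[0,0,0]],"translation":[[0,0,0],[0,0,0],[0,0,0],[0,0,0],[0,0,0]],"hand":[-1,-1,-1,-1,-1]}'
python3 - <<'E'
from h import *
o=get_obs();p=o['ee_pos'];print(p,o['width'],o['ft_force'],o['qpos'])
b=crop("scene",230,190,110,100,5,"pics/x.png")
# tilt plan: pivot from handle-grasp
tcp=np.array([p[0],p[1],p[2]]); h=np.array([483.5,p[1],68.]) ; piv=h+[-73,238,-68]
print("piv",piv,proj("scene",piv))
R0=R.from_rotvec(o['orientation'])
w=-np.array([1,1,0])/2**.5
for a in range(0,34,3):
    q=R.from_rotvec(w*np.radians(a)); n=piv+q.apply(tcp-piv)
    print(a,R0.inv().apply(n-tcp).round(1),(R0.inv()*q*R0).as_rotvec().round(4))
E
```

```text
t: 10.7
ee_pos: [484.9, -308.8, 52.2]
orientation: [3.141, 0.001, 0.0]
ft_force: [0.7, 0.3, 0.7]
width: 39.2
t: 11.2
ee_pos: [484.9, -309.3, 52.1]
orientation: [3.141, -0.001, 0.001]
ft_force: [-0.5, -0.4, 3.0]
width: 9.9
[ 484.91617308 -309.25643432   52.07264678] 9.866962253582889 [-0.54680748 -0.42073089  3.0313048 ] [-5.88489805e-01  5.94828764e-01  1.83219916e+00  2.28594348e-04
  7.13714644e-01  9.82998932e-01]
piv [410.5        -71.25643432   0.        ] [257.45633023 218.72570079]
0 [0. 0. 0.] [ 0.  0. -0.]
3 [ -2.1  -2.1 -11.5] [-0.037   0.0371 -0.    ]
6 [ -4.7  -4.7 -22.8] [-0.074   0.0741 -0.    ]
9 [ -7.7  -7.7 -33.9] [-0.111   0.1112 -0.    ]
12 [-11.  -11.  -44.8] [-1.480e-01  1.482e-01 -1.000e-04]
15 [-14.8 -14.8 -55.4] [-1.850e-01  1.853e-01 -1.000e-04]
18 [-19.  -19.  -65.7] [-2.220e-01  2.223e-01 -1.000e-04]
21 [-23.5 -23.5 -75.7] [-2.589e-01  2.594e-01 -1.000e-04]
24 [-28.4 -28.4 -85.4] [-2.959e-01  2.964e-01 -1.000e-04]
27 [-33.7 -33.7 -94.7] [-3.329e-01  3.335e-01 -1.000e-04]
30 [ -39.3  -39.3 -103.5] [-3.699e-01  3.706e-01 -2.000e-04]
33 [ -45.2  -45.2 -112. ] [-4.069e-01  4.076e-01 -2.000e-04]
```

```bash
python3 -m jog '{"delta_rot":[[-0.0123,0.0123,0],[-0.0247,0.0247,0],[-0.037,0.037,0],[-0.0494,0.0494,0],[-0.0617,0.0617,0]],"translation":[[-0.7,-0.7,-3.8],[-1.4,-1.4,-7.7],[-2.1,-2.1,-11.5],[-2.9,-2.9,-15.3],[-3.8,-3.8,-19]],"hand":[-1,-1,-1,-1,-1]}'
python3 -m jog '{"delta_rot":[[0,0,0],[0,0,0]],"translation":[[0,0,0],[0,0,0]],"hand":[-1,-1]}'
python3 -c "
from h import *
o=get_obs();print(o['ee_pos'],o['ft_force'],o['moment'])"
```

```text
t: 11.75
ee_pos: [480.7, -305.0, 71.0]
orientation: [3.077, -0.0, 0.097]
ft_force: [1.3, -0.4, -1.8]
width: 9.8
t: 11.95
ee_pos: [480.5, -304.8, 70.7]
orientation: [3.079, -0.0, 0.094]
ft_force: [0.8, 0.9, -2.9]
width: 9.6
[ 480.52424226 -304.83957865   70.72203258] [ 0.82802224  0.87715593 -2.89345446] [ 0.1701629  -0.03317489 -0.19837111]
```

```bash
J='x'
python3 -m jog '{"delta_rot":[[-0.0123,0.0123,0],[-0.0247,0.0247,0],[-0.037,0.037,0],[-0.0494,0.0494,0],[-0.0617,0.0617,0]],"translation":[[-0.7,-0.7,-3.8],[-1.4,-1.4,-7.7],[-2.1,-2.1,-11.5],[-2.9,-2.9,-15.3],[-3.8,-3.8,-19]],"hand":[-1,-1,-1,-1,-1]}'
python3 -m jog '{"delta_rot":[[0,0,0],[0,0,0],[0,0,0],[0,0,0],[0,0,0]],"translation":[[0,0,0],[0,0,0],[0,0,0],[0,0,0],[0,0,0]],"hand":[-1,-1,-1,-1,-1]}'
python3 -m jog '{"delta_rot":[[-0.0123,0.0123,0],[-0.0247,0.0247,0],[-0.037,0.037,0],[-0.0494,0.0494,0],[-0.0617,0.0617,0]],"translation":[[-0.7,-0.7,-3.8],[-1.4,-1.4,-7.7],[-2.1,-2.1,-11.5],[-2.9,-2.9,-15.3],[-3.8,-3.8,-19]],"hand":[-1,-1,-1,-1,-1]}'
python3 -m jog '{"delta_rot":[[0,0,0],[0,0,0],[0,0,0],[0,0,0],[0,0,0]],"translation":[[0,0,0],[0,0,0],[0,0,0],[0,0,0],[0,0,0]],"hand":[-1,-1,-1,-1,-1]}'
python3 - <<'E'
from h import *
b=crop("scene",150,150,180,160,3.6,"pics/c7.png");o=get_obs();print(o['ee_pos'],o['ft_force'],o['moment'],o['qpos'])
E
```

```text
t: 12.45
ee_pos: [475.6, -300.0, 89.5]
orientation: [3.012, -0.0, 0.188]
ft_force: [0.7, 0.7, -3.9]
width: 9.7
t: 12.95
ee_pos: [475.8, -300.3, 88.9]
orientation: [3.013, -0.0, 0.186]
ft_force: [0.3, 1.3, -2.8]
width: 9.9
t: 13.45
ee_pos: [469.7, -294.1, 107.5]
orientation: [2.943, -0.0, 0.276]
ft_force: [1.0, 0.4, -2.8]
width: 9.7
t: 13.95
ee_pos: [469.8, -294.3, 106.8]
orientation: [2.944, -0.0, 0.274]
ft_force: [0.4, 0.4, -2.0]
width: 10.0
[ 469.78272916 -294.24455051  106.75395737] [ 0.79294142  0.22617382 -2.73113137] [ 0.32994286  0.21836452 -0.11831044] [-0.54684774  0.41286357  2.03474725 -0.14307839  0.44356506  1.14583395]
```

View pics/c7.png

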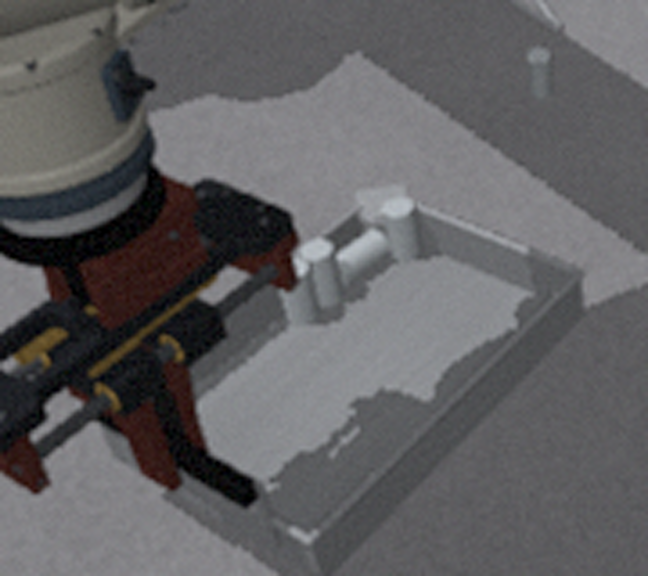

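Viewed 9 (15°): all four closures have slid against the -x wall, heading for the corner. The lip is resting (about half the weight on the wrist). I'll continue, keeping an eye on joint 5.

```bash
python3 -m jog '{"delta_rot":[[-0.0123,0.0123,0],[-0.0247,0.0247,0],[-0.037,0.037,0],[-0.0494,0.0494,0],[-0.0617,0.0617,0]],"translation":[[-0.7,-0.7,-3.8],[-1.4,-1.4,-7.7],[-2.1,-2.1,-11.5],[-2.9,-2.9,-15.3],[-3.8,-3.8,-19]],"hand":[-1,-1,-1,-1,-1]}'
python3 -m jog '{"delta_rot":[[0,0,0],[0,0,0],[0,0,0],[0,0,0],[0,0,0]],"translation":[[0,0,0],[0,0,0],[0,0,0],[0,0,0],[0,0,0]],"hand":[-1,-1,-1,-1,-1]}'
python3 -m jog '{"delta_rot":[[-0.0123,0.0123,0],[-0.0247,0.0247,0],[-0.037,0.037,0],[-0.0494,0.0494,0],[-0.0617,0.0617,0]],"translation":[[-0.7,-0.7,-3.8],[-1.4,-1.4,-7.7],[-2.1,-2.1,-11.5],[-2.9,-2.9,-15.3],[-3.8,-3.8,-19]],"hand":[-1,-1,-1,-1,-1]}'
python3 -m jog '{"delta_rot":[[0,0,0],[0,0,0],[0,0,0],[0,0,0],[0,0,0]],"translation":[[0,0,0],[0,0,0],[0,0,0],[0,0,0],[0,0,0]],"hand":[-1,-1,-1,-1,-1]}'
python3 - <<'E'
from h import *
b=crop("scene",150,150,180,160,3.6,"pics/c8.png");o=get_obs();print(o['ee_pos'],o['ft_force'],o['moment'],o['qpos'])
E
```

```text
t: 14.5
ee_pos: [462.6, -286.9, 124.4]
orientation: [2.872, -0.0, 0.36]
ft_force: [1.1, -1.5, -1.7]
width: 9.6
t: 15.0
ee_pos: [462.7, -287.1, 123.7]
orientation: [2.873, -0.0, 0.358]
ft_force: [0.4, -0.4, -2.8]
width: 9.6
t: 15.5
ee_pos: [454.5, -279.0, 140.0]
orientation: [2.799, -0.0, 0.44]
ft_force: [0.4, -1.1, -1.4]
width: 9.7
t: 16.0
ee_pos: [454.5, -279.0, 139.8]
orientation: [2.8, -0.0, 0.439]
ft_force: [0.5, 0.5, -1.7]
width: 9.6
[ 454.4602238  -278.93970098  139.75249873] [ 1.19682077 -0.07311524 -2.56555016] [ 0.30792681  0.2737412  -0.05837549] [-0.50476807  0.30399574  2.17197015 -0.45297961  0.27097404  1.47976217]
```

View pics/c8.png

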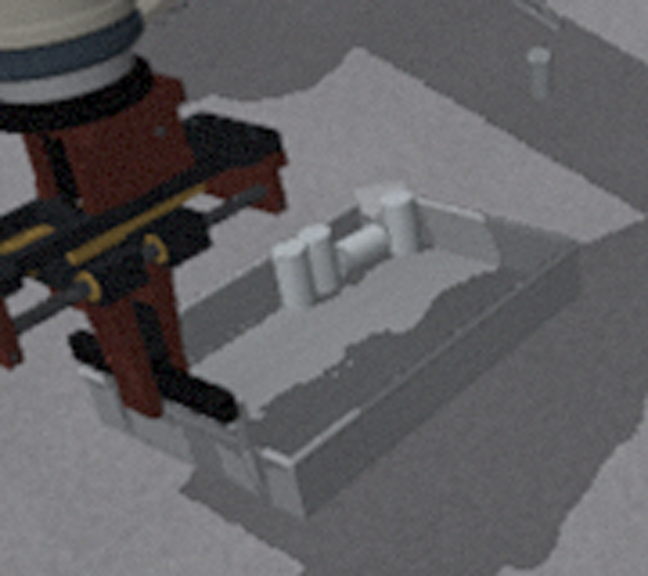

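Viewed 10 (25°): the closures form a row along the -x wall ending in the corner. I'll take the tilt to about 31°.

```bash
python3 -m jog '{"delta_rot":[[-0.0123,0.0123,0],[-0.0247,0.0247,0],[-0.037,0.037,0],[-0.0494,0.0494,0],[-0.0740,0.0740,0]],"translation":[[-0.7,-0.7,-3.8],[-1.4,-1.4,-7.7],[-2.1,-2.1,-11.5],[-2.9,-2.9,-15.3],[-4.7,-4.7,-22.8]],"hand":[-1,-1,-1,-1,-1]}'
python3 -m jog '{"delta_rot":[[0,0,0],[0,0,0],[0,0,0],[0,0,0],[0,0,0]],"translation":[[0,0,0],[0,0,0],[0,0,0],[0,0,0],[0,0,0]],"hand":[-1,-1,-1,-1,-1]}'
python3 -m jog '{"delta_rot":[[0,0,0],[0,0,0],[0,0,0],[0,0,0],[0,0,0]],"translation":[[0,0,0],[0,0,0],[0,0,0],[0,0,0],[0,0,0]],"hand":[-1,-1,-1,-1,-1]}'
python3 - <<'E'
from h import *
b=crop("scene",210,170,100,80,6,"pics/c9.png");o=get_obs();print(o['ee_pos'],o['ft_force'],o['moment'],o['qpos'])
Q=R.from_rotvec(o['orientation'])*R.from_rotvec([np.pi,0,0]).inv();print(np.degrees(Q.as_rotvec()))
E
```

```text
t: 16.55
ee_pos: [443.8, -268.1, 158.0]
orientation: [2.709, -0.001, 0.533]
ft_force: [-0.1, -3.8, 1.1]
width: 9.7
t: 17.05
ee_pos: [443.4, -267.9, 157.5]
orientation: [2.71, -0.0, 0.531]
ft_force: [0.8, 1.3, -2.0]
width: 10.0
t: 17.55
ee_pos: [443.4, -267.8, 157.7]
orientation: [2.71, -0.0, 0.531]
ft_force: [0.1, 0.5, -2.3]
width: 10.0
[ 443.34842972 -267.73776992  157.72010209] [-0.09254862  0.7825596  -3.5985861 ] [ 0.512335    0.41919665 -0.0586626 ] [-0.47095157  0.24689307  2.25485537 -0.92878478  0.20024775  1.97658235]
[-2.19124456e+01 -2.19110643e+01 -1.17831986e-02]
```

View pics/c9.png

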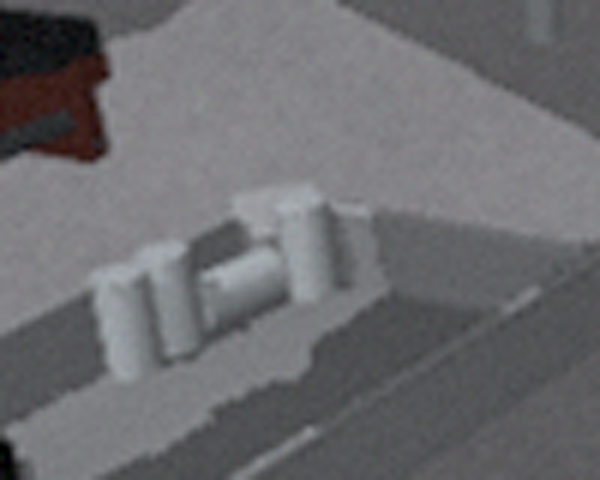

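Viewed 11 (31°): all four are in line along the -x wall, with the lowest in the corner and the last roughly 100 mm from the lip. To bring them closer I'll swing the downhill direction toward +y, pivoting on the cut edge's end. That should run the lowest cap along the cut wall. Then I'll swing back.

```bash
cat > plan.py <<'E'
from h import *
from scipy.spatial.transform import Slerp
def plan(wd,n,pl=(-61,120,0)):
    o=get_obs();p=o['ee_pos'];Rt=R.from_rotvec(o['orientation']);F=R.from_rotvec([np.pi,0,0])
    Q0=Rt*F.inv();Q1=R.from_rotvec(np.radians(wd))
    r=np.array(pl)-[1.4,-130,52.1];piv=p+Q0.apply(r);print("piv",piv)
    S=Slerp([0,1],R.concatenate([Q0,Q1]))
    base=(p,Rt)
    for i in range(1,n+1):
        Q=S(i/n);t=piv-Q.apply(r);T=Q*F
        print((base[1].inv()*T).as_rotvec().round(3).tolist(),base[1].inv().apply(t-base[0]).round(1).tolist())
        if i%5==0: base=(t,T);print("--")
E
python3 -c "
from plan import *
plan([-27,-8,0],10)"
```

```text
piv [422.25544853 -58.99023221  -0.6709382 ]
[-0.008, -0.023, -0.006] [2.8, -0.8, -0.6]
[-0.017, -0.047, -0.012] [5.6, -1.7, -1.1]
[-0.025, -0.07, -0.019] [8.4, -2.6, -1.5]
[-0.033, -0.094, -0.025] [11.2, -3.5, -1.9]
[-0.042, -0.117, -0.031] [14.0, -4.4, -2.2]
--
[-0.008, -0.023, -0.006] [2.8, -0.8, -0.6]
[-0.017, -0.047, -0.012] [5.6, -1.7, -1.1]
[-0.025, -0.07, -0.019] [8.4, -2.6, -1.5]
[-0.033, -0.094, -0.025] [11.2, -3.5, -1.9]
[-0.042, -0.117, -0.031] [14.0, -4.4, -2.2]
--
```

```bash
python3 -m jog '{"delta_rot":[[-0.008,-0.023,-0.006],[-0.017,-0.047,-0.012],[-0.025,-0.07,-0.019],[-0.033,-0.094,-0.025],[-0.042,-0.117,-0.031]],"translation":[[2.8,-0.8,-0.6],[5.6,-1.7,-1.1],[8.4,-2.6,-1.5],[11.2,-3.5,-1.9],[14,-4.4,-2.2]],"hand":[-1,-1,-1,-1,-1]}'
python3 -m jog '{"delta_rot":[[-0.008,-0.023,-0.006],[-0.017,-0.047,-0.012],[-0.025,-0.07,-0.019],[-0.033,-0.094,-0.025],[-0.042,-0.117,-0.031]],"translation":[[2.8,-0.8,-0.6],[5.6,-1.7,-1.1],[8.4,-2.6,-1.5],[11.2,-3.5,-1.9],[14,-4.4,-2.2]],"hand":[-1,-1,-1,-1,-1]}'
python3 -m jog '{"delta_rot":[[0,0,0],[0,0,0],[0,0,0],[0,0,0],[0,0,0]],"translation":[[0,0,0],[0,0,0],[0,0,0],[0,0,0],[0,0,0]],"hand":[-1,-1,-1,-1,-1]}'
python3 - <<'E'
from plan import *
o=get_obs();print(o['ee_pos'],o['ft_force'],o['qpos'])
im=optics.get_image("scene");cv2.imwrite("pics/d1.png",im[:,:,::-1])
a=cv2.imread("pics/c9.png");print(a.mean())
g=im.max(2);sub=g[195:245,215:290];print(np.percentile(sub,[50,80,95]))
m=(sub>np.percentile(sub,90)).astype(np.uint8);n,l,s,c=cv2.connectedComponentsWithStats(m)
for i in range(1,n):
    if s[i,4]>8: print(s[i],c[i]+[215,195])
plan([-22,-22,0],10)
E
```

```text
t: 18.1
ee_pos: [455.9, -261.8, 163.1]
orientation: [2.691, -0.001, 0.358]
ft_force: [0.6, -0.2, -3.5]
width: 9.9
t: 18.6
ee_pos: [469.2, -256.1, 166.7]
orientation: [2.663, -0.001, 0.188]
ft_force: [0.3, 1.0, -3.7]
width: 9.9
t: 19.1
ee_pos: [468.9, -256.3, 166.8]
orientation: [2.663, -0.001, 0.19]
ft_force: [-0.6, -0.2, -2.3]
width: 9.9
[ 468.87956764 -256.34454204  166.78647508] [-0.58950723 -0.15469974 -2.25191338] [-0.29200772  0.3089182   2.08827077 -0.77097316  0.60326548  1.89526315]
109.37244907407407
[128. 137. 159.]
[ 32   3  22  22 187] [258.86631016 207.90909091]
[55 10 20 10 39] [279.38461538 209.92307692]
[ 15  12  16  23 138] [235.22463768 215.91304348]
piv [422.42438724 -59.20229751  -0.73505613]
[0.008, 0.024, 0.006] [-2.8, 0.8, 0.6]
[0.017, 0.047, 0.012] [-5.5, 1.6, 1.3]
[0.025, 0.071, 0.018] [-8.3, 2.3, 2.1]
[0.033, 0.094, 0.025] [-11.0, 3.1, 2.9]
[0.041, 0.118, 0.031] [-13.7, 3.8, 3.9]
--
[0.008, 0.024, 0.006] [-2.8, 0.8, 0.6]
[0.017, 0.047, 0.012] [-5.5, 1.6, 1.3]
[0.025, 0.071, 0.018] [-8.3, 2.3, 2.1]
[0.033, 0.094, 0.025] [-11.0, 3.1, 2.9]
[0.041, 0.118, 0.031] [-13.7, 3.8, 3.9]
--
```

```bash
python3 -m jog '{"delta_rot":[[0.008,0.024,0.006],[0.017,0.047,0.012],[0.025,0.071,0.018],[0.033,0.094,0.025],[0.041,0.118,0.031]],"translation":[[-2.8,0.8,0.6],[-5.5,1.6,1.3],[-8.3,2.3,2.1],[-11,3.1,2.9],[-13.7,3.8,3.9]],"hand":[-1,-1,-1,-1,-1]}'
python3 -m jog '{"delta_rot":[[0.008,0.024,0.006],[0.017,0.047,0.012],[0.025,0.071,0.018],[0.033,0.094,0.025],[0.041,0.118,0.031]],"translation":[[-2.8,0.8,0.6],[-5.5,1.6,1.3],[-8.3,2.3,2.1],[-11,3.1,2.9],[-13.7,3.8,3.9]],"hand":[-1,-1,-1,-1,-1]}'
python3 -m jog '{"delta_rot":[[0,0,0],[0,0,0],[0,0,0],[0,0,0],[0,0,0]],"translation":[[0,0,0],[0,0,0],[0,0,0],[0,0,0],[0,0,0]],"hand":[-1,-1,-1,-1,-1]}'
python3 - <<'E'
from plan import *
o=get_obs();print(o['ee_pos'],o['ft_force'],o['qpos'])
im=optics.get_image("scene");cv2.imwrite("pics/d2.png",im[:,:,::-1])
old=cv2.resize(cv2.imread("pics/c9.png"),(100,80),interpolation=cv2.INTER_AREA).max(2)
new=im[170:250,210:310].max(2)
for n,g in(("old",old),("new",new)):
    sub=g[25:70,10:65];m=(sub>np.percentile(sub,82)).astype(np.uint8);print(n,np.percentile(sub,82))
    k,l,s,c=cv2.connectedComponentsWithStats(m)
    for i in range(1,k):
        if s[i,4]>8: print(s[i]+[220,195,0,0,0],c[i]+[220,195])
E
```

```text
t: 19.65
ee_pos: [455.9, -262.0, 163.4]
orientation: [2.69, -0.0, 0.362]
ft_force: [0.5, -2.5, -1.8]
width: 9.5
t: 20.15
ee_pos: [443.6, -268.0, 158.3]
orientation: [2.707, -0.0, 0.536]
ft_force: [1.4, -2.6, -0.1]
width: 9.5
t: 20.65
ee_pos: [443.8, -267.6, 158.0]
orientation: [2.707, 0.001, 0.534]
ft_force: [-0.9, -1.3, -1.3]
width: 9.5
[ 443.82098593 -267.60202698  158.04765714] [-0.85086219 -1.28530213 -1.28182397] [-0.4694175   0.24678146  2.25580657 -0.94814703  0.19924484  1.99621885]
old 140.0
[244 200  20  20 224] [255.30357143 208.95089286]
[265 203   7   3  12] [268.41666667 204.33333333]
[224 208  17  26 171] [231.49707602 219.14619883]
new 141.0
[242 200  29  21 238] [255.66806723 208.8697479 ]
[224 209  17  25 160] [231.23125 219.4125 ]
```

Run:
```python
from h import *
o=get_obs();Q=R.from_rotvec(o['orientation'])*R.from_rotvec([np.pi,0,0]).inv()
org=o['ee_pos']-Q.apply([1.4,-130,52.1])
def tray(u,v,h):
    O,d=[Q.inv().apply(x) for x in (ray("scene",u,v)[0]-org,ray("scene",u,v)[1])]
    return (O+d*(h-O[2])/d[2]).round(0)
k=lambda x,y:(210+x/6,170+y/6)
print("last base",tray(*k(132,370),4),"crown",tray(*k(118,272),44))
print("third base",tray(*k(180,345),4),"crown",tray(*k(166,245),44))
print("lying",tray(*k(245,285),15)); print("first base",tray(*k(312,295),4),"crown",tray(*k(300,197),44))
```

```text
last base [-72.  23.   4.] crown [-72.  27.  44.]
third base [-71.  47.   4.] crown [-75.  53.  44.]
lying [-69.  84.  15.]
first base [-54. 105.   4.] crown [-59. 112.  44.]
```

The packing is tight: the last closure is about 81 mm from the lip, and all are in contact down to the corner. One final full view before handing in.

Run:
```python
from h import *
a=crop("scene",140,100,300,220,2.66,"pics/f.png");o=get_obs();print(o['t'],o['ft_force'],o['width'],o['qvel'].round(3))
```

```text
20.75 [-0.22087394 -1.1028318  -0.6715088 ] 9.724864141704806 [-0.003  0.     0.002 -0.    -0.001  0.002]
```

View pics/f.png

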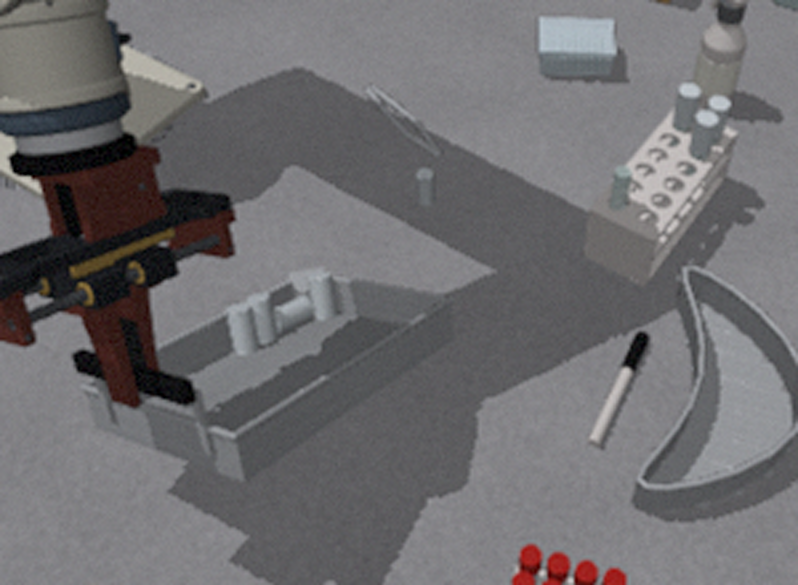

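```bash
python3 -c "
from workcell import ctrl
print(ctrl.close_job())"
```

```text
the job is handed in; nothing more can be done
None
```

I did the job as asked and handed it in at about 21 s of the 59 s allowed, with the arm still holding the tray tilted. The one weak point is that the closures sit in a row leading down to the corner rather than bunched in it.

- **Fit:** I slid the wide closure about 29 mm down over the bare tube. A small sideways correction was needed on entry, and forces were near zero after that. I then took it off and stood it in the tray.
- **Tilt:** I gripped the tray by its handle and tipped it about 31° on the pouring corner. The wrist carried only part of the tray's weight (0.7 to 3.6 N of about 5 N), so the corner is resting on the trolley.
- **Closures:** All four closures slid down and touch each other in that row along the -x wall. The lowest is in the corner and the last is about 81 mm from the lip. I swung the tilt toward +y and back to bunch them closer, but it made no visible difference.
- **Rest of the trolley:** In the last picture the narrow closure still stands in its place, the tube is bare, and the other items in view look undisturbed. The blue look-alike was just outside that picture. I never moved toward it.

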